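# Shut the parts dryer and hold its sprung lid at the vent mark

## Robot

A 7-joint arm with a two-finger parallel gripper is mounted at the origin on the work surface. World frame = base frame: x ahead of the robot, y to its left, z up, the work surface at z = 0. Lengths are in m, angles in rad, forces in N, time in s.
With the tool pointing down it reaches from about 0.425 to 0.875 m from the base axis. Payload 4.7 kg.
Tool frame: the origin (TCP) lies at the very end of the fingers, on their centre line; the grasp point (between the pads) lies 19 mm behind it; x points along the fingers, z is the direction in which the jaws open and shut, and the axes are right-handed (so a half turn about x gives the same grasp; the last joint's range is limited). The gripper opens to 87 mm and grips with 3 to 60 N. Pads are 19 mm wide; open, the fingers measure 117 mm over their backs; the gripper's body (75 mm by 190 mm) begins 51 mm behind the grasp point.
Start: joints at [-1.193, 0.321, -0.07, 1.45, 0.023, 1.371, -0.057], TCP at [0.231, 0.607, 0.223] pointing down, gripper open.
Joint ranges: [-2.86, 2.86], [-0.3, 2.09], [-1.38, 1.24], [0.06, 2.45], [-1.56, 4.7], [0.09, 2.05], [-2.69, 2.69]. Speed limits (rad/s): [2.57, 2.57, 3.14, 3.14, 3.14, 3.14, 3.14].

## Interface

Orientations are given as a unit quaternion [w, x, y, z].
In Python, from cell import manip gives the robot as it stands.
- The arm moves only by the tool servo_tool, never from a script. Its arguments are lists of equal length, an entry for each row: "xyz": the shift along the tool's x, y, z in cm, a list of three; "delta_rot": the turn, a rotation vector about the tool's x, y, z in degrees, a list of three; "grip": the closure in counts, from 0 (fully open) to 255 (shut). In form: {"xyz": [[tx, ty, tz], ...], "delta_rot": [[rx, ry, rz], ...], "grip": [grip, ...]}. A call has 1 to 10 rows; each row is the pose to reach, as a shift and turn from the pose commanded when the call began, along the tool's axes at that moment; what a row does not reach only later rows make up. A row lasts 1/8 s, in which the tool goes at most 62.5 mm and 10.7 degrees, less where a joint would pass 70% of its speed; a pose out of reach is approached as far as the arm can. A call with a gripper value outside its range is refused whole. The fingers move at their own pace and stop on an object; the grip force is fixed at half the most. Time passes only in rows, so rows that repeat a pose let the fingers close. It gives the time, the measured TCP pose, the force and the opening at its end, in the units of the state.
- manip.observe(): the state, without advancing time (a new reading comes with each control period).
- manip.capture(name): name is "scene" or "top" or "wrist"; returns a dict with "img" (420x560x3 uint8, blue, green, red), "fov_y" (degrees; the focal length in pixels is half the picture's height over the tangent of half this angle, whatever the lens; pixels are square), "cx", "cy" (the principal point, pixels), "extrinsics" (4x4, takes a point from camera to world coordinates). Camera axes: x right, y up, looking along -z (the intrinsics and any distortion apply to the point x, -y, -z); pixel columns grow to the right and rows downward; lengths in m; the calibration is good to about 2 mm. A picture is of the moment at which its call begins. There is no depth.
- manip.hand_in(): hands the job in, once; it reports no verdict.
Trained networks look in a picture, given as the dict that the camera call returned (one of the last four; its "shot" number tells which), for a name from the list of things; names that differ only in an ending like _2 or _b are one class to them, and where a whole thing is asked for, a point or a joint stands for the part that bears it (a point fixed in the world has none). Each returns a list of dicts, best first, with "conf" (0 to 1); they miss things now and then, are a little off and sometimes report something else, mostly with a low value. They report only what shows in the picture. A call takes as long as a camera call. They do not tell look-alikes from the thing itself.
- manip.trace(picture, label): "region" (420x560 bool, what is visible of it).
- manip.place_of(picture, label): "at" ([x, y, z] in m, in world coordinates, good to about 4 mm: a listed point, or the origin of a listed thing).
The state is a dict: "time_s": time; "joints": joint angles; "dq": joint speeds; "joint_efforts": joint torques, N m; "tcp_pos": TCP position; "orientation": TCP orientation; "ft_force": force on the tool from outside, world axes, zero at the start; "wrist_torque": the same for the moment, N m; "finger_gap": finger opening in m.
Only numpy, scipy, OpenCV 4.12 (cv2) and the standard library are available. Lean on these libraries where they do the work, as an engineer would, in place of code of your own. Each camera call takes 0.05 s, during which the arm holds its last target.

## Task

The washed bearings are loaded in the parts dryer on the bench: first, with the lid still down, push its tray fully home. Then take the lid by its bar handle, lift it against its spring until the pointer on its edge stands right opposite the pointer of the angle index, and finish while still holding it there, so the dryer can vent. Leave the index setting and the things standing around the dryer alone, and keep the bearings in the tray.

Things in the scene. Friction and masses are not known exactly. Their poses are not given: they have to be found in the camera images.
- dryer: grey sheet-steel bench cabinet, fixed to the bench, 200 deep (x) x 280 wide (y) x 150 high (z) mm; origin at the centre of its underside; its -x face is the front with the tray, z is up; it may be turned about z. The lid's hinge runs along its y axis at x = +100, z = 151 mm (the far top edge). An arc-shaped rod with tick marks stands outside its -y side (178 mm from the middle, up to 290 mm above the bench)
- tray (a joint): how far the sheet-steel drawer tray is pulled out of the front, along the dryer's -x, in m: 0 = fully home (front panel against the cabinet), at most 0.11; it slides with about 2.5 N of friction, has no catch and stays where it is left
- tray_bar (a point): middle of the tray's dark round bar handle: diameter 11, length 110 mm along the dryer's y, 98 mm above the bench; its axis stands 35 mm in front of the tray's front panel (panel 262 wide, from 64 to 122 mm above the bench), and 41 mm in front of the cabinet when home
- lid (a joint): angle of the lid in rad: 0 = shut, level; grows as the front edge rises, at most 1.2. A spring and its weight shut it if let go: lifting at the bar takes about 7 N near shut and 9 N at 0.75 rad, square to the line from the hinge (20% more or less; straight up at 0.75 rad it is up to 19 N)
- lid_bar (a point): middle of the round bar handle on top of the lid: diameter 11, length 110 mm along the dryer's y, near the lid's front edge, its axis 35 mm above the lid's top face, on two thin legs 94 mm apart. In the hinge frame with the lid shut it is 172 mm towards the front and 41 mm above the hinge axis; 192 mm above the bench. A vertical gripper can keep hold while the lid tilts: the round bar turns between the pads
- lid_hinge (a point): middle of the lid's hinge axis (along the dryer's y), at the far top edge of the cabinet, 151 mm above the bench; the lid is an aluminium plate 200 x 288 x 6 mm reaching from here to the front; this frame turns with the lid
- lid_pointer (a point): tip of the dark stub pointer (6 mm thick, standing out 12 mm, continued as a dark 30 mm strip on the lid top) on the lid's -y edge, 160 mm from the hinge axis; its frame turns with the lid
- index (a joint): angle in rad, measured as the lid's, at which the lid pointer stands opposite the index; set somewhere between 0.35 and 0.75; held by friction, to be left as it is
- index_tip (a point): tip of the dark index block's pointer (block 24 x 14 x 18 mm, pointer 6 mm thick), which points at the lid's edge from the arc rod on the -y side, 160 mm from the hinge axis; tip to tip with the lid pointer, 6 mm apart, when the lid stands at the mark; its frame turns with the index
- bearing_a_mid (a point): centre of a loose steel bearing ring lying in the tray, 52 mm across, 16 high; 75 mm above the bench
- bearing_b_mid (a point): centre of a smaller loose steel bearing ring in the tray, 40 mm across, 14 high; 74 mm above the bench
- oil_can_mid (a point): centre of a closed round can, 68 across, 130 mm high, standing on the bench on the dryer's +y side; not part of the job
- wrench_grip (a point): handle of a 170 mm wrench lying on the bench on the dryer's -y side; not part of the job
- bolt_bin_mid (a point): centre of an open black bin 100 x 130 x 50 mm standing on the bench on the +y side, nearer to the robot; not part of the job
There are look-alikes about, which are no part of the job. Leave any yellow look-alike of the part that bears bearing_a_mid alone. Leave any green look-alike of the part that bears bearing_b_mid alone.

How it is judged:
On the way, in this order (a step that is already met when the one before it is completed fails the run):
1. the tray is fully home while the lid is still down (value of joint tray below 0.005 m and value of joint lid below 0.06 rad), for 0.2 s.
2. the lid, held by the fingers, stands at the index (angle between the x axis of lid_pointer and the x axis of index_tip, either way round below 0.07 rad and contact force between the fingers and lid above 2 N), for 0.3 s.
At the end, for the whole second after the job is handed in: The fingers hold the lid still (slower than 0.05 rad/s) within 0.07 rad (4 degrees, 11 mm at the pointers) of the index, with at least 2 N and no loose thing propping it; the tray is home within 6 mm and both bearings lie in it (all of step 2 and velocity of joint lid between -0.05 and 0.05 rad/s and value of joint tray below 0.006 m and contact force between each of oil_can, wrench, bolt_bin, bearing_a, bearing_b and lid below 0.2 N and height (world z) of bearing_a_mid between 0.06 and 0.115 m and height (world z) of bearing_b_mid between 0.06 and 0.115 m); the arm keeps its last pose, push and grip.
It fails at once if a bystander (can, wrench, bin) is moved by more than 30 mm (distance of any of oil_can_mid, wrench_grip, bolt_bin_mid from where it was at the start of the episode above 0.03 m).
It fails at once if the index setting is changed by more than 6 mm (distance of index_tip from where it was at the start of the episode above 0.006 m).
It fails at once if a bearing leaves the tray (not (height (world z) of bearing_a_mid between 0.06 and 0.115 m and height (world z) of bearing_b_mid between 0.06 and 0.115 m)).
It also fails if it takes over 54 s, if anything falls off the work surface, if the arm or the gripper's body presses on something with over 40 N, if the wrist force passes 120 N, or if a joint passes its speed limit or range.

## Working session

There is one attempt and no reset: what is moved stays moved. The work goes in short steps, Python scripts to look and compute and a tool call to move; the robot and the scene stay as the last step left them, time stands still between calls to the robot, and variables do not carry over. Pictures are saved under pics/ and viewed, and the job is handed in when it is done.

Besides the shell and the picture viewer there is one more tool, called after ">>>" as name(argument=value, ...) on one line, values as JSON. servo_tool: Moves the arm, as the interface text tells. Its arguments: {"type":"object","properties":{"xyz":{"type":"array","items":{"type":"array","items":{"type":"number"}}},"delta_rot":{"type":"array","items":{"type":"array","items":{"type":"number"}}},"grip":{"type":"array","items":{"type":"number"}}},"required":["xyz","delta_rot","grip"]}

```bash
mkdir -p pics; python3 - <<'E'
from cell import manip
import cv2
s=manip.observe()
for k,v in s.items(): print(k,v)
for n in ["scene","top"]:
    p=manip.capture(n); cv2.imwrite(f"pics/{n}0.png",p["img"])
    print(n,p["fov_y"],p["cx"],p["cy"],p["extrinsics"])
    for l in ["dryer","tray_bar","lid_bar","lid_hinge","lid_pointer","index_tip","bearing_a_mid","bearing_b_mid","oil_can_mid","wrench_grip","bolt_bin_mid"]:
        print(l,[(round(d["conf"],2),[round(float(x),3) for x in d["at"]]) for d in manip.place_of(p,l)][:3])
E
```

```text
time_s 0.0
joints [-1.19291351  0.32181749 -0.07003239  1.45168067  0.02257431  1.37081233
 -0.05690674]
dq [ 6.88097753e-05  4.75713382e-04 -9.83663712e-04 -1.08702995e-03
 -1.11088170e-03 -1.55494543e-03  5.88572031e-04]
joint_efforts [ 3.26587924e-04 -4.91282916e+01 -4.03997898e-01 -3.12536466e+01
 -6.40934589e-02  4.35192743e-02  1.79311501e-04]
tcp_pos [0.23114673 0.60691011 0.22146184]
orientation [ 0.58165911 -0.40171123  0.58274613  0.40088366]
ft_force [0.02336823 0.9500717  0.48552055]
wrist_torque [-0.02051347 -0.02603439  0.02241358]
finger_gap 0.08697052115363003
scene 53.4815521989065 274.6335932984062 211.15739559230127 [[-0.86693642 -0.40834654  0.28578725  0.8660106 ]
 [ 0.49838424 -0.70347126  0.5066965   0.45926483]
 [-0.00586464  0.58170551  0.81337833  0.84627584]
 [ 0.          0.          0.          1.        ]]
dryer []
tray_bar [(0.89, [0.472, 0.115, 0.098]), (0.22, [0.597, -0.082, 0.222])]
lid_bar [(0.97, [0.608, 0.081, 0.19])]
lid_hinge [(0.92, [0.772, 0.039, 0.154])]
lid_pointer [(0.83, [0.581, -0.078, 0.157])]
index_tip [(0.44, [0.597, -0.083, 0.225])]
b
[... 479 characters left out ...]
43754475]
 [-0.99984564 -0.01454636  0.00985353  0.02174196]
 [ 0.00733981  0.16372587  0.98647857  1.21287655]
 [ 0.          0.          0.          1.        ]]
dryer []
tray_bar [(0.78, [0.475, 0.114, 0.099])]
lid_bar [(0.63, [0.601, 0.078, 0.186])]
lid_hinge [(0.94, [0.771, 0.041, 0.151])]
lid_pointer [(0.67, [0.579, -0.072, 0.154]), (0.52, [0.596, -0.08, 0.221])]
index_tip [(0.6, [0.597, -0.083, 0.222])]
bearing_a_mid [(0.77, [0.487, 0.152, 0.007]), (0.68, [0.587, 0.155, 0.074]), (0.59, [0.465, 0.057, 0.008])]
bearing_b_mid [(0.52, [0.397, 0.021, 0.005])]
oil_can_mid [(0.67, [0.74, 0.307, 0.066])]
wrench_grip [(0.66, [0.495, -0.172, 0.003])]
bolt_bin_mid [(0.76, [0.579, 0.338, 0.024])]
```

View pics/scene0.png

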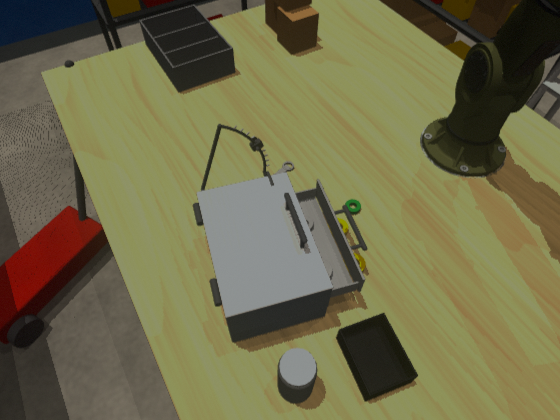

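View pics/top0.png

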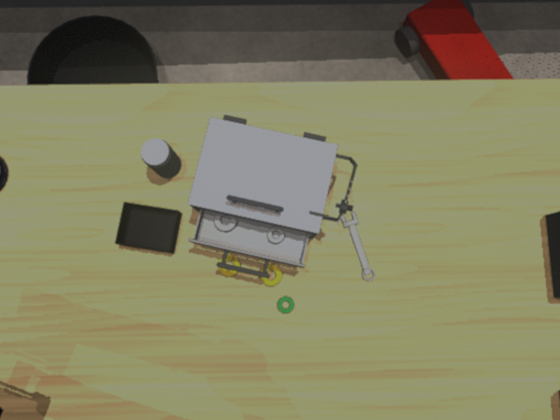

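The scene view shows the tray half open (bar ~[352,230]), the lid shut with its bar ~[297,220], and the index block ~[257,144]. The yellow and green rings lie on the bench in front. The two real bearings are in the tray.

```bash
cat > h.py <<'E'
import numpy as np
from scipy.spatial.transform import Rotation as R
H=np.array([.7715,.040,.151]); 
pts={'lidbar':([.6045,.0795],[-.172,0]),'tray':([.4735,.1145],None),'ptr':([.580,-.075],[-.160,-.156])}
f=np.array([-.1670-.298,.0395+.0745]); # sum of directions
yaw=np.arctan2(-f[1],-f[0])
ex=np.array([np.cos(yaw),np.sin(yaw),0]); ey=np.array([-ex[1],ex[0],0]); ez=np.array([0,0,1.])
def W(x,y,z): # dryer frame rel. hinge in x, z abs
    return np.array([H[0],H[1],0])+ex*x+ey*y+ez*z
def Rt(jaw): # x down, z = jaw
    x=-ez; z=jaw/np.linalg.norm(jaw); y=np.cross(z,x); return np.stack([x,y,z],1)
def cur(s):
    q=s["orientation"]; return np.array(s["tcp_pos"]),R.from_quat([q[1],q[2],q[3],q[0]]).as_matrix()
def rel(s,p,Rg=None):
    p0,R0=cur(s); d=R0.T@(np.asarray(p)-p0)*100
    r=np.zeros(3) if Rg is None else np.degrees(R.from_matrix(R0.T@Rg).as_rotvec())
    return d.round(2),r.round(1)
E
python3 - <<'E'
from h import *
from cell import manip
s=manip.observe(); p0,R0=cur(s); print(np.degrees(yaw),R0.round(3))
print(W(-.172,0,.192),W(-.16,-.156,.154), 'tray out', -(np.array([.4735,.1145,0])-[H[0],H[1],0])@ex-.241)
for j in (ey,-ey):
  print(rel(s,W(-.335,0,.25),Rt(j)), W(-.335,0,.25))
E
```

```text
-13.775018319674606 [[ 0.    -0.935  0.356]
 [ 0.     0.356  0.935]
 [-1.    -0.     0.   ]]
[0.60444703 0.08095492 0.192     ] [ 0.57895673 -0.07341556  0.154     ] tray out 0.06616817658070401
(array([ -2.74, -37.43, -37.94]), array([-7.1,  0. ,  0. ])) [0.44613521 0.11976685 0.25      ]
(array([ -2.74, -37.43, -37.94]), array([172.9,   0. ,  -0. ])) [0.44613521 0.11976685 0.25      ]
```

>>> servo_tool(xyz=[[-2.7,-4,-4],[-2.7,-8,-8],[-2.7,-12,-12],[-2.7,-16,-16],[-2.7,-20,-20],[-2.7,-24,-24],[-2.7,-28,-28],[-2.7,-32,-32],[-2.7,-36,-36.5],[-2.7,-37.4,-37.9]], delta_rot=[[0,0,0],[-2,0,0],[-4,0,0],[-7,0,0],[-7,0,0],[-7,0,0],[-7,0,0],[-7,0,0],[-7,0,0],[-7,0,0]], grip=[255,255,255,255,255,255,255,255,255,255])

```text
time_s: 2.45
tcp_pos: [0.4472, 0.116, 0.2501]
orientation: [0.558, -0.435, 0.558, 0.434]
ft_force: [-0.5, -0.3, 0.1]
finger_gap: 0.0014
```

```bash
python3 - <<'E'
from h import *
from cell import manip
import cv2
s=manip.observe(); print(s["time_s"],s["tcp_pos"],s["ft_force"],s["finger_gap"],cur(s)[1].round(3))
print(rel(s,W(-.335,0,.085),Rt(ey)))
p=manip.capture("wrist"); cv2.imwrite("pics/w1.png",p["img"])
p=manip.capture("scene"); cv2.imwrite("pics/s1.png",p["img"])
for l in ["tray_bar"]: print([(d["conf"],d["at"]) for d in manip.place_of(p,l)])
E
```

```text
2.45 [0.44719645 0.11595862 0.25006999] [-0.51348619 -0.30881354  0.06488695] 0.0014123080606691391 [[ 0.001 -0.969  0.245]
 [ 0.     0.245  0.969]
 [-1.    -0.001  0.   ]]
(array([16.51,  0.22,  0.34]), array([-0.4,  0. ,  0.1]))
[(0.85, [0.4699, 0.1131, 0.0941]), (0.18, [0.7727, 0.0406, 0.1539])]
```

View wrist.

View pics/w1.png

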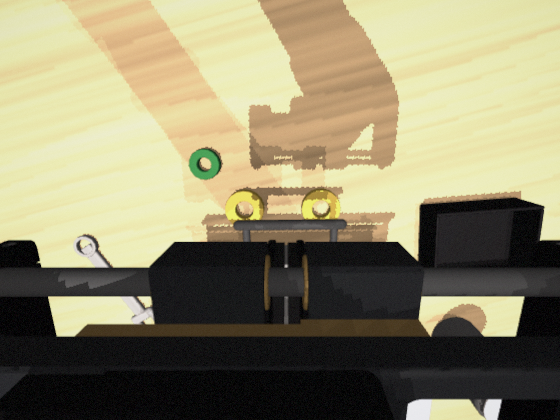

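View pics/s1.png

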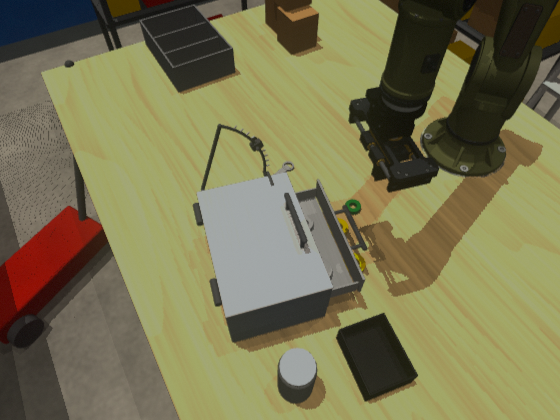

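```bash
cat >> h.py <<'E'
def proj(p,P):
    E=np.array(p["extrinsics"]); f=p["img"].shape[0]/2/np.tan(np.radians(p["fov_y"])/2)
    c=E[:3,:3].T@(np.asarray(P)-E[:3,3]); return [round(p["cx"]+f*c[0]/-c[2],1),round(p["cy"]-f*c[1]/-c[2],1)]
E
python3 - <<'E'
from h import *
from cell import manip
s=manip.observe()
for n in ["scene","wrist"]:
    p=manip.capture(n); print(n,"tcp",proj(p,s["tcp_pos"]),"bar",proj(p,[.4735,.1145,.098]),"below tcp",proj(p,[.447,.116,.098]),"lidbar",proj(p,W(-.172,0,.192)))
    print(p["extrinsics"][:3,3])
E
```

```text
scene tcp [np.float64(381.0), np.float64(177.2)] bar [np.float64(355.1), np.float64(226.3)] below tcp [np.float64(365.4), np.float64(221.6)] lidbar [np.float64(296.6), np.float64(215.2)]
[0.8660106  0.45926483 0.84627584]
wrist tcp [np.float64(282.7), np.float64(261.2)] bar [np.float64(285.2), np.float64(227.3)] below tcp [np.float64(280.5), np.float64(203.4)] lidbar [np.float64(283.8), np.float64(405.7)]
[0.37712526 0.13819538 0.41196267]
```

>>> servo_tool(xyz=[[4,0.2,0.3],[8,0.2,0.3],[12,0.2,0.3],[15,0.2,0.3],[16.5,0.2,0.3],[16.5,-0.5,0.3],[16.5,-1.2,0.3],[16.5,-2,0.3],[16.5,-2.8,0.3],[16.5,-3.6,0.3]], delta_rot=[[0,0,0],[0,0,0],[0,0,0],[0,0,0],[0,0,0],[0,0,0],[0,0,0],[0,0,0],[0,0,0],[0,0,0]], grip=[255,255,255,255,255,255,255,255,255,255])

```text
time_s: 3.95
tcp_pos: [0.4823, 0.1148, 0.0849]
orientation: [0.557, -0.436, 0.556, 0.436]
ft_force: [-2.8, 1.6, 1.1]
finger_gap: 0.0003
```

>>> servo_tool(xyz=[[0,-0.8,0],[0,-1.6,0],[0,-2.3,0],[0,-2.8,0],[0,-3.1,0],[0,-3.1,0]], delta_rot=[[0,0,0],[0,0,0],[0,0,0],[0,0,0],[0,0,0],[0,0,0]], grip=[255,255,255,255,255,255])

```text
time_s: 4.7
tcp_pos: [0.5122, 0.1065, 0.0845]
orientation: [0.557, -0.436, 0.557, 0.436]
ft_force: [-0.3, 0.5, -0.2]
finger_gap: 0.0004
```

```bash
python3 - <<'E'
from h import *
from cell import manip
import cv2
s=manip.observe(); p0,_=cur(s); print(s["time_s"],p0,np.array(s["ft_force"])@ex,s["ft_force"],(p0-H)@ex)
for n in ["scene","top"]:
    p=manip.capture(n); cv2.imwrite(f"pics/{n}2.png",p["img"])
    for l in ["tray_bar","lid_hinge","lid_bar"]: print(l,[(d["conf"],d["at"],(np.array(d["at"])-H)@ex) for d in manip.place_of(p,l)][:2])
E
```

```text
4.7 [0.51222721 0.10654808 0.08451602] -0.4071712565587825 [-0.30837734  0.45215827 -0.23625119] -0.26766139647655945
tray_bar [(0.9, [0.5235, 0.101, 0.0949], np.float64(-0.2553917819113509))]
lid_hinge [(0.71, [0.7725, 0.0395, 0.1531], np.float64(0.0010902931952641224)), (0.49, [0.4981, -0.1716, 0.0018], np.float64(-0.21515244374268924))]
lid_bar [(0.66, [0.6086, 0.0801, 0.1947], np.float64(-0.16776291267106258))]
tray_bar [(0.73, [0.7726, 0.0413, 0.1517], np.float64(0.0007588189996924328))]
lid_hinge [(0.61, [0.7736, 0.0422, 0.152], np.float64(0.0015157581835309737))]
lid_bar [(0.7, [0.6027, 0.0824, 0.1894], np.float64(-0.17404087101781618))]
```

>>> servo_tool(xyz=[[0,-0.3,0],[0,-0.6,0],[0,-0.9,0],[0,-1.1,0],[0,-1.1,0]], delta_rot=[[0,0,0],[0,0,0],[0,0,0],[0,0,0],[0,0,0]], grip=[255,255,255,255,255])

```text
time_s: 5.72
tcp_pos: [0.5228, 0.1043, 0.0845]
orientation: [0.557, -0.436, 0.557, 0.436]
ft_force: [-1.9, 0.2, 1.2]
finger_gap: 0.0004
```

>>> servo_tool(xyz=[[0,-0.1,0],[0,-0.2,0],[0,-0.2,0]], delta_rot=[[0,0,0],[0,0,0],[0,0,0]], grip=[255,255,255])

```text
time_s: 6.1
tcp_pos: [0.5244, 0.104, 0.0845]
orientation: [0.557, -0.436, 0.557, 0.436]
ft_force: [-2.0, -0.5, 0.3]
finger_gap: 0.0004
```

Not yet at a hard stop; continuing in small steps.

>>> servo_tool(xyz=[[0,-0.2,0],[0,-0.2,0]], delta_rot=[[0,0,0],[0,0,0]], grip=[255,255])

```text
time_s: 6.35
tcp_pos: [0.5253, 0.1037, 0.0844]
orientation: [0.556, -0.436, 0.557, 0.437]
ft_force: [-4.9, 0.1, 3.1]
finger_gap: 0.0007
```

>>> servo_tool(xyz=[[0,-0.2,0],[0,-0.2,0]], delta_rot=[[0,0,0],[0,0,0]], grip=[255,255])

```text
time_s: 6.6
tcp_pos: [0.5254, 0.1037, 0.0843]
orientation: [0.555, -0.435, 0.558, 0.438]
ft_force: [-10.3, 0.4, 7.6]
finger_gap: 0.0004
```

Force rises while position stalls, so this is the hard stop. Back off and rise.

>>> servo_tool(xyz=[[0,1.0,0],[0,2.5,0],[-4,3,0],[-9,3,0],[-14,3,0],[-18,3,0],[-18,3,0]], delta_rot=[[0,0,0],[0,0,0],[0,0,0],[0,0,0],[0,0,0],[0,0,0],[0,0,0]], grip=[255,255,0,0,0,0,0])

```text
time_s: 7.48
tcp_pos: [0.5009, 0.1107, 0.2683]
orientation: [0.559, -0.437, 0.554, 0.435]
ft_force: [0.3, -0.5, -1.1]
finger_gap: 0.0423
```

```bash
python3 - <<'E'
from h import *
from cell import manip
import cv2
s=manip.observe(); p0,_=cur(s); print(s["time_s"],p0,s["finger_gap"],s["joints"][6])
for n in ["scene","top"]:
    p=manip.capture(n); cv2.imwrite(f"pics/{n}3.png",p["img"])
    for l in ["tray_bar","lid_hinge","lid_bar","index_tip"]: print(l,[(round(d["conf"],2),d["at"],((np.array(d["at"])-H)@ex).round(4)) for d in manip.place_of(p,l)][:2])
for j in (ex,-ex): print(rel(s,W(-.172,0,.26),Rt(j)))
E
```

```text
7.475 [0.5009329  0.11068825 0.26834509] 0.04234087187000163 1.0602315301712706
tray_bar [(0.51, [0.5375, 0.097, 0.0963], np.float64(-0.2408))]
lid_hinge [(0.76, [0.7714, 0.0408, 0.1533], np.float64(-0.0003))]
lid_bar [(0.75, [0.6056, 0.0803, 0.1942], np.float64(-0.1707)), (0.49, [0.5848, -0.0743, 0.1588], np.float64(-0.1541))]
index_tip [(0.58, [0.5966, -0.0817, 0.2194], np.float64(-0.1409))]
tray_bar [(0.93, [0.5377, 0.0984, 0.0979], np.float64(-0.241))]
lid_hinge [(0.61, [0.7705, 0.0425, 0.1513], np.float64(-0.0016))]
lid_bar [(0.81, [0.6016, 0.0826, 0.1903], np.float64(-0.1752))]
index_tip []
(array([  0.9 , -10.76,  -0.41]), array([89.9,  0.5,  0.1]))
(array([  0.9 , -10.76,  -0.41]), array([-90.1,  -0.1,   0.5]))
```

View pics/scene3.png

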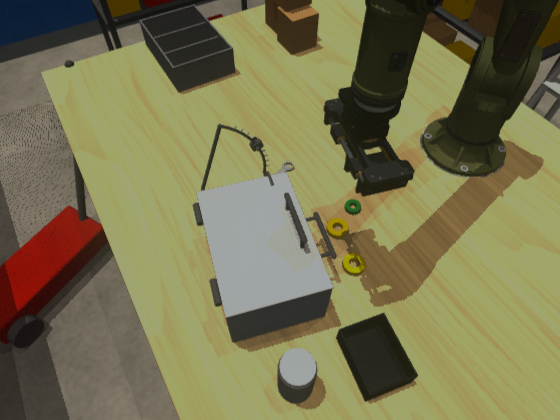

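The tray bar measures −0.241 m from the hinge in both views, so the tray is home. Now turning the jaw across the lid bar and moving above it.

>>> servo_tool(xyz=[[0.9,0,0],[0.9,0,0],[0.9,-1,0],[0.9,-2.5,-0.1],[0.9,-4,-0.2],[0.9,-5.5,-0.3],[0.9,-7,-0.4],[0.9,-9,-0.4],[0.9,-10.8,-0.4],[0.9,-10.8,-0.4]], delta_rot=[[10,0,0],[20,0,0],[30,0,0],[40,0,0],[50,0,0],[60,0,0],[70,0,0],[80,0,0],[90,0,0],[90,0,0]], grip=[0,0,0,0,0,0,0,0,0,0])

```text
time_s: 9.22
tcp_pos: [0.6035, 0.0798, 0.2549]
orientation: [0.702, 0.085, 0.702, -0.086]
ft_force: [-0.0, -0.5, 0.2]
finger_gap: 0.0866
```

```bash
python3 - <<'E'
from h import *
from cell import manip
import cv2
s=manip.observe(); p0,R0=cur(s); print(s["time_s"],p0,s["finger_gap"],s["joints"],R0.round(3))
p=manip.capture("wrist"); cv2.imwrite("pics/w4.png",p["img"]); print(proj(p,p0),proj(p,W(-.172,0,.192)))
for l in ["lid_bar","index_tip","lid_pointer","lid_hinge"]: print(l,[(round(d["conf"],2),d["at"],((np.array(d["at"])-H)@ex).round(4)) for d in manip.place_of(p,l)][:2])
print(rel(s,W(-.172,0,.173),Rt(ex)))
E
```

```text
9.225 [0.60354813 0.07983311 0.25485203] 0.08655314571633863 [-0.61299046  0.23465297  0.52416827  1.52866996 -0.11679485  1.41075069
 -0.32340841] [[-0.001  0.239  0.971]
 [-0.001  0.971 -0.239]
 [-1.    -0.002 -0.   ]]
[np.float64(287.7), np.float64(258.9)] [np.float64(288.2), np.float64(224.0)]
lid_bar [(0.73, [0.6124, 0.0826, 0.1902], np.float64(-0.1647))]
index_tip []
lid_pointer []
lid_hinge [(0.68, [0.7766, 0.039, 0.1514], np.float64(0.0052))]
(array([8.18, 0.14, 0.06]), array([-0.1, -0. ,  0.1]))
```

View pics/w4.png

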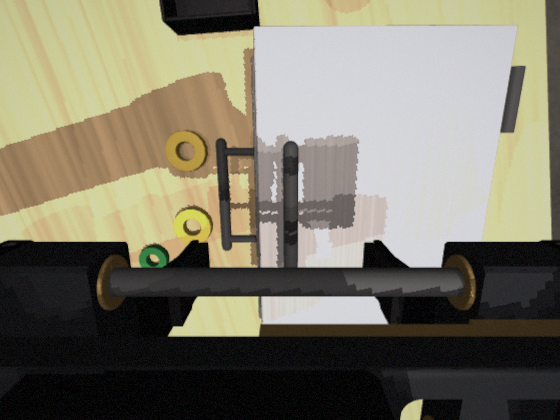

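The wrist view shows the lid bar at column ~290, centred between the open fingers. Descend and grip.

>>> servo_tool(xyz=[[3,0.1,0.1],[6,0.1,0.1],[8.2,0.1,0.1],[8.2,0.1,0.1],[8.2,0.1,0.1],[8.2,0.1,0.1],[8.2,0.1,0.1],[8.2,0.1,0.1],[8.2,0.1,0.1],[8.2,0.1,0.1]], delta_rot=[[0,0,0],[0,0,0],[0,0,0],[0,0,0],[0,0,0],[0,0,0],[0,0,0],[0,0,0],[0,0,0],[0,0,0]], grip=[0,0,0,0,255,255,255,255,255,255])

```text
time_s: 10.72
tcp_pos: [0.6042, 0.0812, 0.1736]
orientation: [0.702, 0.085, 0.702, -0.085]
ft_force: [0.3, -0.9, -0.2]
finger_gap: 0.0352
```

```bash
python3 - <<'E'
from h import *
from cell import manip
import cv2
s=manip.observe(); p0,R0=cur(s); print(s["time_s"],p0,s["finger_gap"],s["ft_force"],(p0-H)@ex,(p0-H)@ey,p0[2]+.019)
A=[]
for n in ["scene","top"]:
    p=manip.capture(n); cv2.imwrite(f"pics/{n}5.png",p["img"])
    for l in ["index_tip","lid_pointer"]: print(l,[(round(d["conf"],2),d["at"],((np.array(d["at"])-H)@ex).round(4)) for d in manip.place_of(p,l)][:2])
    for a in (.35,.4,.45,.5,.55):
        c,sn=np.cos(a),np.sin(a); x,z=-.16,.003
        print(a,proj(p,W(-(.16*c-.003*sn),-.162,.151+.16*sn+.003*c)))
E
```

```text
10.725 [0.6042415  0.08118763 0.1735756 ] 0.03517611527339444 [ 0.27112788 -0.85148228 -0.1678203 ] -0.17225502950529348 0.00017707897959183834 0.19257560250962039
index_tip [(0.61, [0.5984, -0.0844, 0.2232], np.float64(-0.1385)), (0.2, [0.7369, 0.3075, 0.0647], np.float64(-0.0973))]
lid_pointer [(0.93, [0.5831, -0.0749, 0.1556], np.float64(-0.1556))]
0.35 [np.float64(262.8), np.float64(152.2)]
0.4 [np.float64(261.2), np.float64(150.1)]
0.45 [np.float64(259.5), np.float64(148.0)]
0.5 [np.float64(257.6), np.float64(145.9)]
0.55 [np.float64(255.5), np.float64(143.9)]
index_tip [(0.71, [0.5957, -0.0825, 0.221], np.float64(-0.1416))]
lid_pointer [(0.89, [0.5791, -0.0724, 0.1542], np.float64(-0.1601))]
0.35 [np.float64(334.5), np.float64(210.4)]
0.4 [np.float64(335.2), np.float64(208.4)]
0.45 [np.float64(335.9), np.float64(206.2)]
0.5 [np.float64(336.6), np.float64(203.8)]
0.55 [np.float64(337.4), np.float64(201.2)]
```

>>> servo_tool(xyz=[[0,0,0],[0,0,0],[0,0,0],[0,0,0],[0,0,0]], delta_rot=[[0,0,0],[0,0,0],[0,0,0],[0,0,0],[0,0,0]], grip=[255,255,255,255,255])

```text
time_s: 11.65
tcp_pos: [0.6075, 0.0804, 0.1738]
orientation: [0.705, 0.085, 0.699, -0.086]
ft_force: [9.4, -0.7, -5.7]
finger_gap: 0.0098
```

```bash
python3 - <<'E'
from h import *
import cv2
for n,c in [("scene",(200,110)),("top",(290,140))]:
    im=cv2.imread(f"pics/{n}5.png")[c[1]:c[1]+90,c[0]:c[0]+120]
    cv2.imwrite(f"pics/{n}5c.png",cv2.resize(im,None,fx=6,fy=6,interpolation=cv2.INTER_CUBIC))
r=np.hypot(.172,.041);f=np.arctan2(.041,.172)
for a in np.arange(0.05,.56,.05): print(a.round(2),(100*(-r*np.sin(f+a)+.041)).round(2),0,(100*(.172-r*np.cos(f+a))).round(2))
E
```

```text
0.05 -0.85 0 0.23
0.1 -1.7 0 0.5
0.15 -2.52 0 0.81
0.2 -3.34 0 1.16
0.25 -4.13 0 1.55
0.3 -4.9 0 1.98
0.35 -5.65 0 2.45
0.4 -6.37 0 2.95
0.45 -7.07 0 3.5
0.5 -7.74 0 4.07
0.55 -8.39 0 4.68
```

View pics/scene5c.png

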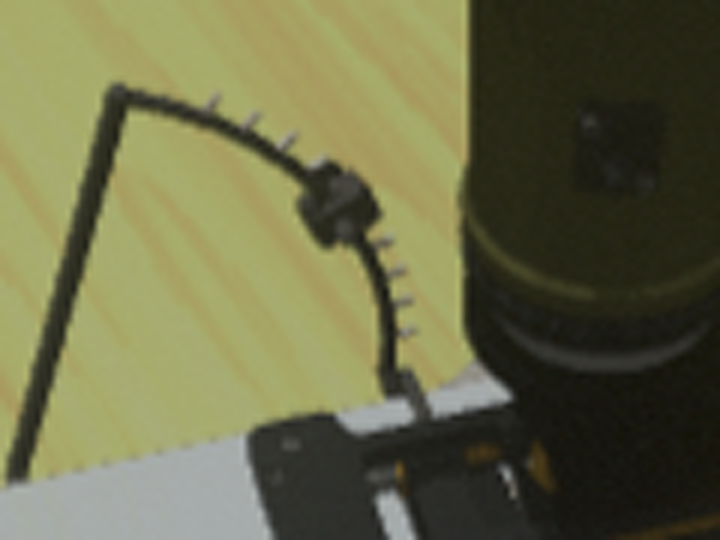

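View pics/top5c.png

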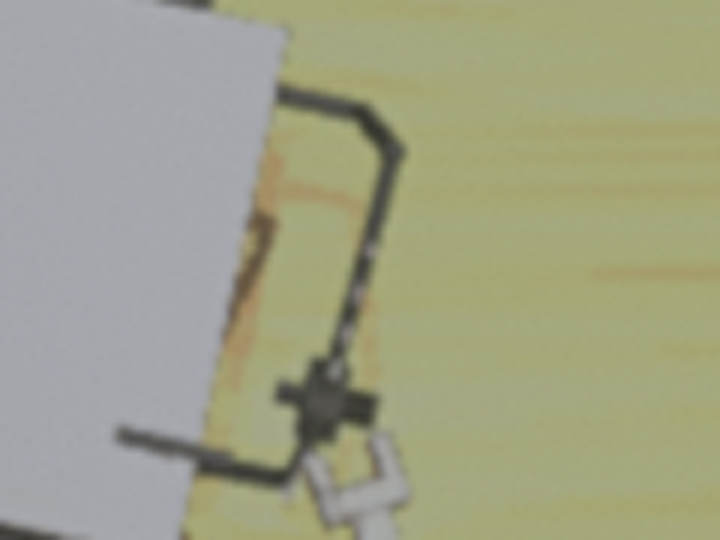

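>>> servo_tool(xyz=[[0,0,0.3],[-0.85,0,0.5],[-1.7,0,0.8],[-2.5,0,1.1],[-3.3,0,1.45],[-4.1,0,1.85],[-4.9,0,2.3],[-5.6,0,2.7],[-6.1,0,3.05],[-6.4,0,3.25]], delta_rot=[[0,0,0],[0,0,0],[0,0,0],[0,0,0],[0,0,0],[0,0,0],[0,0,0],[0,0,0],[0,0,0],[0,0,0]], grip=[255,255,255,255,255,255,255,255,255,255])

```text
time_s: 12.9
tcp_pos: [0.6349, 0.0737, 0.2378]
orientation: [0.701, 0.085, 0.703, -0.085]
ft_force: [-4.8, 1.0, -7.0]
finger_gap: 0.01
```

>>> servo_tool(xyz=[[0,0,0],[0,0,0]], delta_rot=[[0,0,0],[0,0,0]], grip=[255,255])

```text
time_s: 13.15
tcp_pos: [0.6348, 0.0737, 0.2377]
orientation: [0.701, 0.085, 0.703, -0.085]
ft_force: [-5.0, 1.7, -7.4]
finger_gap: 0.0101
```

```bash
cat > look.py <<'E'
from h import *
from cell import manip
import cv2,sys
t=sys.argv[1]
s=manip.observe(); p0,R0=cur(s); print(s["time_s"],p0,s["finger_gap"],s["ft_force"])
g=p0-.019*R0[:,0]
H2=H+ex*.003
print("grasp",(g-H2)@ex,g[2]-.151,"r",np.hypot((g-H2)@ex,g[2]-.151),"lid angle",np.arctan2(g[2]-.151,-(g-H2)@ex)-.234)
for n,c in [("scene",(200,110)),("top",(290,140))]:
    p=manip.capture(n); cv2.imwrite(f"pics/{n}{t}.png",p["img"])
    cv2.imwrite(f"pics/{n}{t}c.png",cv2.resize(p["img"][c[1]:c[1]+90,c[0]:c[0]+120],None,fx=6,fy=6,interpolation=cv2.INTER_CUBIC))
    for l in ["index_tip","lid_pointer","tray_bar"]: print(n,l,[(round(d["conf"],2),np.round(d["at"],4),np.arctan2(d["at"][2]-.154,-((np.array(d["at"])-H2)@ex)).round(3)) for d in manip.place_of(p,l)][:2])
E
python3 look.py 6
```

```text
13.15 [0.63482812 0.07373676 0.23773166] 0.010137917212817425 [-4.97603372  1.71067777 -7.4332376 ]
grasp -0.1437284255784565 0.10573160608524482 r 0.1784293497287576 lid angle 0.4002436964094681
scene index_tip [(0.59, array([ 0.5992, -0.0838,  0.2215]), np.float64(0.447))]
scene lid_pointer [(0.72, array([0.7758, 0.0405, 0.1545]), np.float64(2.7))]
scene tray_bar [(0.87, array([0.5365, 0.0989, 0.0952]), np.float64(-0.235)), (0.4, array([0.7736, 0.0383, 0.1552]), np.float64(1.137))]
top index_tip [(0.61, array([ 0.5965, -0.083 ,  0.2246]), np.float64(0.457))]
top lid_pointer [(0.65, array([ 0.594 , -0.0726,  0.2138]), np.float64(0.383))]
top tray_bar []
```

View pics/scene6.png

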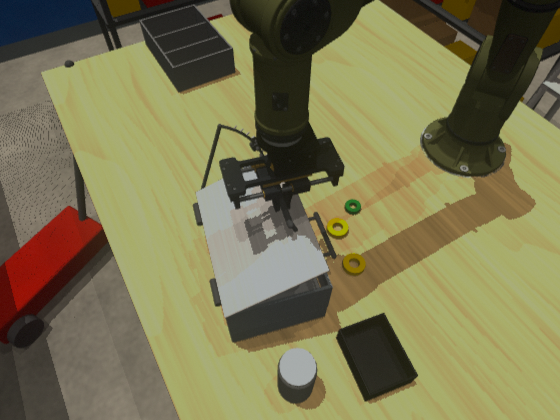

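View pics/top6c.png

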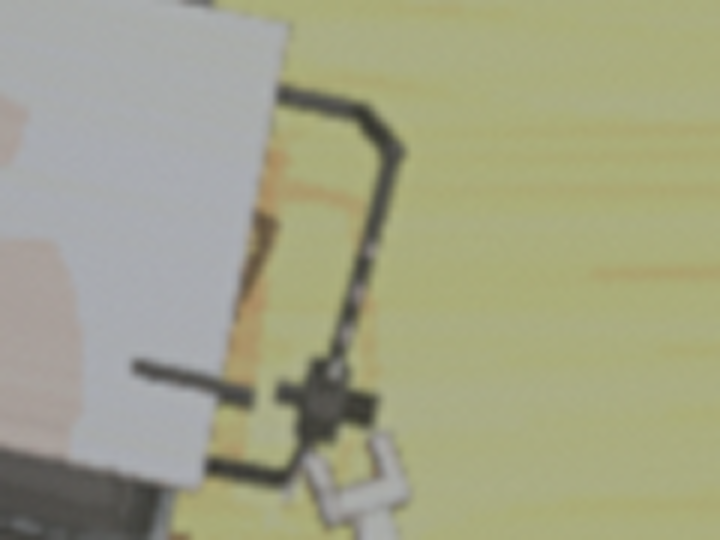

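Top crop: lid pointer's line reaches ~13 zoomed px below the index tip at (280,393), i.e. ~0.05 rad short. Raise to ~0.45.

>>> servo_tool(xyz=[[-0.35,0,0.27],[-0.7,0,0.55],[-0.7,0,0.55],[-0.7,0,0.55]], delta_rot=[[0,0,0],[0,0,0],[0,0,0],[0,0,0]], grip=[255,255,255,255])

```text
time_s: 14.05
tcp_pos: [0.6398, 0.0726, 0.2448]
orientation: [0.701, 0.085, 0.703, -0.085]
ft_force: [-7.0, 1.3, -6.4]
finger_gap: 0.0101
```

```bash
python3 look.py 7
```

```text
14.05 [0.6397871  0.0725512  0.24476622] 0.01013833044131073 [-7.04593339  1.25170107 -6.4231568 ]
grasp -0.13861290796359002 0.11276611594162547 r 0.17868893406890868 lid angle 0.44893821521440747
scene index_tip [(0.49, array([ 0.5952, -0.0837,  0.2243]), np.float64(0.452))]
scene lid_pointer [(0.29, array([0.7712, 0.0391, 0.1553]), np.float64(0.4))]
scene tray_bar [(0.7, array([0.5371, 0.0982, 0.0923]), np.float64(-0.247))]
top index_tip [(0.52, array([ 0.5984, -0.084 ,  0.2243]), np.float64(0.461))]
top lid_pointer [(0.91, array([ 0.5976, -0.0751,  0.2227]), np.float64(0.444))]
top tray_bar [(0.52, array([ 0.4948, -0.1737,  0.0033]), np.float64(-0.599))]
```

View pics/top7c.png

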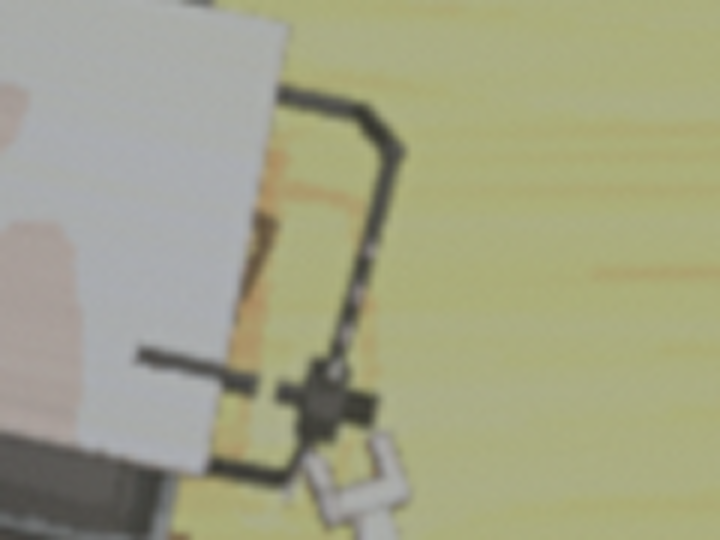

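View pics/scene7c.png

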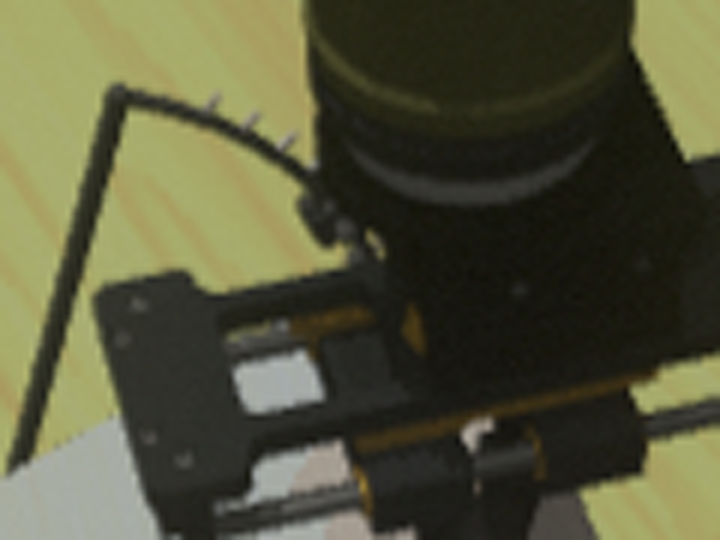

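The lid pointer tip at (255,384) lines up with the index tip at (280,393) in the top crop, and the network and kinematic angles agree at about 0.45. Hold briefly, then check stillness.

>>> servo_tool(xyz=[[0,0,0],[0,0,0],[0,0,0],[0,0,0],[0,0,0],[0,0,0]], delta_rot=[[0,0,0],[0,0,0],[0,0,0],[0,0,0],[0,0,0],[0,0,0]], grip=[255,255,255,255,255,255])

```text
time_s: 15.2
tcp_pos: [0.6398, 0.0725, 0.2448]
orientation: [0.701, 0.085, 0.703, -0.085]
ft_force: [-6.6, 0.8, -6.2]
finger_gap: 0.0097
```

```bash
python3 - <<'E'
from cell import manip
s=manip.observe(); print(s["time_s"],s["tcp_pos"],s["finger_gap"],s["ft_force"],abs(s["dq"]).max())
print(manip.hand_in())
E
```

```text
15.2 [0.6397788  0.07250055 0.24477095] 0.00971684736835664 [-6.57495082  0.75409872 -6.19511102] 0.002290040495589427
the job is handed in; nothing more can be done
None
```

I pushed the tray fully home with the lid still shut, then lifted the lid by its bar to the index. I handed the job in at 15.2 s, still holding the lid there; no verdict was reported.

- **Tray:** I pushed until the force rose and the bar stopped moving. Both cameras then put the bar 241 mm in front of the hinge, which is the fully-home distance.
- **Lid:** from the arm's position the lid stands at about 0.449 rad. The networks gave 0.444 for the lid pointer (top view only) and 0.452–0.461 for the index. The two pointers also line up in the enlarged top picture. The arm was still, and the fingers were stopped at 9.7 mm on the 11 mm bar.
- **Disagreements:**
  - When the fingers closed, the bar turned out about 3 mm further back than I had measured, so I shifted the lift to match.
  - In the last scene view the gripper hid the lid pointer and the network misplaced it, so I ignored that reading.
- **Not checked:** after the tray went in, the bearings were out of sight inside the dryer. I did not measure the can, wrench, bin or rings again at the end, though nothing looked out of place in the pictures.

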